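# Set a router table for the next pass

## Task

Set the router table up for its next pass. Draw the push stick out of its upright holder, use it to push the loose offcut by the cutter clear off the metal insert plate and onto the table (fingers must not touch the offcut or the cutter), and drop the stick back into its holder. Then raise the cutter 10 mm, which is two full turns of the handwheel clockwise seen from above, and after that swing the lock lever fully home; leave everything else where it is.

Things in the scene. Friction and masses are not known exactly. Their poses are not given: they have to be found in the camera images.
- router_table: the router table's fixed fittings. Origin on the cutter's axis at table-top level, x away from the robot, y left, yaw varies a little. The flat bright insert plate is 235 mm (x) by 300 mm (y), centred on the origin, 2 mm thick (its top 2 mm above the table). Long wooden-faced fence, 75 mm high, front face at x = +195 mm
- cutter: the cutter (upright router bit, about 20 mm in diameter) in the middle of the plate. Origin on its axis, 12 mm below its top. It rises 5 mm for each turn of the handwheel; at the start its top stands 14 to 19 mm above the plate
- handwheel (a joint): angle of the handwheel in rad, growing clockwise seen from above (cutter rises), from 0 to 23 (stops). Starts between 0.2 and 6.2. Stiff: about 2 N at the handle; it stays where it is left
- wheel_axis (a point): centre of the handwheel at rim height, on its vertical axis, 45 mm above the table; 20 mm nearer the robot and 102 mm left of the cutter (in the router table's frame). Three spokes, rim of outer diameter 137 mm and 15 mm thick, 37 to 53 mm above the table
- wheel_handle (a point): the point to grip on the handwheel's upright black handle: on the handle's axis, 57 mm from the wheel's axis, 92 mm above the table. The handle has diameter 23 mm from 64 to 98 mm above the table, tapers to its top at 118 mm, and revolves freely on its own pin. As seen from the wheel's axis the handle points to the router table's -x when handwheel is 0
- lock_lever (a joint): angle of the lift's lock lever in rad: 0 released (points to -y of the router table, out over the plate's right edge), 1.571 fully home against its stop = locked (folded in, pointing to -x); grows clockwise seen from above. Starts between 0 and 0.45. About 1.5 N at the tip, stays where it is left
- lever_pivot (a point): the lock lever's vertical pivot, 26 mm above the table, near the plate's far right corner (router table frame x +88, y -125 mm)
- lever_tip (a point): top of the upright black post (diameter 16 mm) at the lock lever's end, 72 mm from the pivot, 38 mm above the table; the post reaches 24 mm down from here, the arm between is 12 mm wide with its top 24 mm above the table
- push_stick: flat wooden push stick 230 mm long standing in its holder, 14 mm thick (its x), 30 mm wide (its y), widening to 38 mm in the top 28 mm; V-notched foot. Origin at the middle of the foot, z along the stick up to the handle
- stick_holder: plywood holder on a 100 x 110 x 10 mm foot: an upright pocket open at the top, rim 85 mm high, inside 34 mm (x) by 46 mm (y), its floor 10 mm above the table. Origin under its middle on the table; fixed
- offcut: loose pine strip 100 mm long (y), 22 mm wide (x), 18 mm high, 30 g, lying on the insert plate on the robot's side of the cutter. Origin under its middle
- offcut_end_a (a point): on the offcut's axis, 8 mm in from its +y end
- offcut_end_b (a point): the same at its -y end
- carpenter_pencil: flat carpenter's pencil, 165 x 14 x 8 mm, on the insert plate between cutter and fence; origin under its middle, y along it; leave alone
- collet_wrench: flat steel wrench, 170 mm long, on the table between the insert plate and the fence; origin under its middle, x along it; leave alone
- tape_measure: tape measure, 74 x 70 x 40 mm, on the near left of the table; origin under its middle; leave alone
- spray_can: upright spray can, diameter 66, height 190 mm; it and the stick holder stand one left and one right of the router table, which is which varies; origin under its middle; leave alone
- glue_bottle: upright white bottle, diameter 64, height 170 mm, at the far left; origin under its middle; leave alone
- spare_offcut: another piece of pine, 120 x 35 x 20 mm, on the near right of the table, off the plate; origin under its middle; leave alone
- sanding_block: cork sanding block, 110 x 62 x 32 mm, at the far right; origin under its middle; leave alone

How it is judged:
On the way, in this order (a step that is already met when the one before it is completed fails the run):
1. the push stick is drawn out of its holder (z of push_stick in the frame of stick_holder above 0.09 m), for 0.1 s.
2. the offcut is clear of the insert plate, on the table ((x of offcut in the frame of router_table above 0.1255 m or x of offcut in the frame of router_table below -0.1255 m or y of offcut in the frame of router_table above 0.158 m or y of offcut in the frame of router_table below -0.158 m) and (x of offcut_end_a in the frame of router_table above 0.1255 m or x of offcut_end_a in the frame of router_table below -0.1255 m or y of offcut_end_a in the frame of router_table above 0.158 m or y of offcut_end_a in the frame of router_table below -0.158 m) and (x of offcut_end_b in the frame of router_table above 0.1255 m or x of offcut_end_b in the frame of router_table below -0.1255 m or y of offcut_end_b in the frame of router_table above 0.158 m or y of offcut_end_b in the frame of router_table below -0.158 m) and height (world z) of offcut between -0.005 and 0.02 m), for 0.2 s.
3. the push stick is back in its holder (horizontal distance between push_stick and stick_holder below 0.035 m and z of push_stick in the frame of stick_holder below 0.025 m and angle between push_stick's own z axis and vertical below 0.35 rad and contact force between the fingers and push_stick below 0.2 N), for 0.2 s.
4. the cutter is raised 10 mm (two turns of the handwheel) (distance of cutter from where it was at the start of the episode between 0.0095 and 0.0105 m), for 0.4 s.
5. the lock lever is home (value of joint lock_lever above 1.4 rad), for 0.2 s.
At the end, for the whole second after the job is handed in: The offcut lies on the table wholly clear of the insert plate, the push stick stands released in its holder, the cutter is 10 mm higher than at the start (within 0.5 mm, that is two turns within a tenth of a turn), and the lock lever is within 0.17 rad of its home stop (all of step 2 and all of step 4 and horizontal distance between push_stick and stick_holder below 0.035 m and z of push_stick in the frame of stick_holder below 0.025 m and angle between push_stick's own z axis and vertical below 0.35 rad and value of joint lock_lever above 1.4 rad and linear speed of each of push_stick, offcut below 0.02 m/s); the robot touches nothing.
It fails at once if the gripper touches the offcut (contact force between the fingers and offcut above 0.3 N).
It fails at once if the gripper touches the cutter (contact force between the fingers and cutter above 0.5 N).
It fails at once if a bystander is moved more than 25 mm or knocked over (distance of any of carpenter_pencil, collet_wrench, tape_measure, spray_can, glue_bottle, spare_offcut, sanding_block from where it was at the start of the episode above 0.025 m or angle between any of spray_can, glue_bottle's own z axis and vertical above 0.5 rad).
It also fails if it takes over 72 s, if anything falls off the work surface, if the arm or the gripper's body presses on something with over 40 N, if the wrist force passes 120 N, or if a joint passes its speed limit or range.

## Robot

A 6-joint arm with a two-finger parallel gripper is mounted at the origin on the work surface. World frame = base frame: x ahead of the robot, y to its left, z up, the work surface at z = 0. Lengths are in m, angles in rad, forces in N, time in s.
With the tool pointing down it reaches from about 0.35 to 1 m from the base axis. Payload 7.1 kg.
Tool frame: the origin (TCP) lies at the very end of the fingers, on their centre line; the grasp point (between the pads) lies 19 mm behind it; z points along the fingers, y is the line along which they close (so a half turn about z gives the same grasp; the last joint's range is limited). The gripper opens to 85 mm and grips with 20 to 120 N. Pads are 22 mm wide; open, the fingers measure 114 mm over their backs; the gripper's body (76 mm by 85 mm) begins 54 mm behind the grasp point. The pads swing forward as they close: fully open they stand 13 mm farther back than shut.
Start: joints at [-1.146, 0.423, 1.63, -0, 1.089, -0.019], TCP at [0.268, -0.564, 0.231] pointing down, gripper open.
Joint ranges: [-3, 3], [-0.9, 2.11], [0.09, 2.58], [-1.31, 4.45], [0.11, 2.69], [-2.54, 2.54]. Speed limits (rad/s): [2.39, 2.39, 3.01, 3.14, 3.14, 3.14].

## Interface

Orientations are given as [roll, pitch, yaw] about the fixed x, y, z axes, in that order (R = Rz(yaw) Ry(pitch) Rx(roll)).
In Python, from cell import r gives the robot as it stands.
- The arm moves only by the shell command python3 -m handwheel 'ROWS' [FORCE]. ROWS is JSON, one flat list of numbers, 7 for each row, row after row: the shift along the tool's x, y, z in mm, then the turn, a rotation vector about the tool's x, y, z in rad, then the finger opening in mm, from 0 to 85.4. In form: [x, y, z, wx, wy, wz, jaw, x, y, z, wx, wy, wz, jaw, ...]. A call has 1 to 20 rows; each row shifts and turns the commanded pose from where the row before left it, along the tool's axes as they then stand; what a row does not reach is not made up. A row lasts 1/8 s, in which the tool goes at most 62.5 mm and 10.7 degrees, less where a joint would pass 70% of its speed; a pose out of reach is approached as far as the arm can. A call is refused whole if a number of a shift passes 62.5 or a number of a turn 0.188, either way. A call with a gripper value outside its range is refused whole. The fingers move at their own pace and stop on an object; FORCE is the grip in N (left out, the last holds). Time passes only in rows, so rows that do not move let the fingers close. It gives the time, the measured TCP pose, the force, the opening and the grip force at its end, in the units of the state.
- r.sense(): the state, without advancing time (a new reading comes with each control period).
- r.get_image(name): name is "scene" or "side" or "wrist"; returns a dict with "img" (420x560x3 uint8, red, green, blue), "depth" (420x560 float32, m along the optical axis (not along the pixel's ray), 0 where there is no reading), "fx", "fy", "cx", "cy" (pixels), "k1" (the pictures are not rectified: a ray, as slopes to the right and down, at radius r is drawn at 1 + k1 r^2 times it, then the intrinsics apply), "xyz" and "attitude" of the camera in the world. Camera axes: x right, y up, looking along -z (the intrinsics and any distortion apply to the point x, -y, -z); pixel columns grow to the right and rows downward; lengths in m; the calibration is good to about 2 mm. A picture is of the moment at which its call begins.
- r.close_job(): hands the job in; it is judged then, once.
The state is a dict: "clock": time; "joint_pos": joint angles; "qd": joint speeds; "joint_efforts": joint torques, N m; "position": TCP position; "orientation": TCP orientation; "wrist_force": force on the tool from outside, world axes, zero at the start; "wrist_torque": the same for the moment, N m; "width": finger opening in m; "grasp_force": force on a finger pad.
Only numpy, scipy, OpenCV 4.12 (cv2) and the standard library are available. Lean on these libraries where they do the work, as an engineer would, in place of code of your own. Each camera call takes 0.05 s, during which the arm holds its last target. There are 200 camera calls.

## Working session

There is one attempt and no reset: what is moved stays moved. The work goes in short steps, Python scripts to look and compute and a shell command to move; the robot and the scene stay as the last step left them, time stands still between calls to the robot, and variables do not carry over. Pictures are saved under pics/ and viewed, at most 10 in all, crops included, and the job is handed in when it is done.

```bash
ls; mkdir -p pics
python3 - <<'E'
from cell import r
import cv2,numpy as np,pickle
print(r.sense())
d={}
for n in("scene","side","wrist"):
    d[n]=r.get_image(n); g=d[n]; print(n,{k:v for k,v in g.items() if k not in("img","depth")}, (g["depth"]>0).mean())
pickle.dump(d,open("im0.pkl","wb"))
for n in("scene","side"):
    cv2.imwrite(f"pics/{n}0.png",cv2.resize(d[n]["img"][:,:,::-1],(800,600),interpolation=cv2.INTER_CUBIC))
E
```

```text
pics
{'clock': 0.0, 'joint_pos': array([-1.14601191e+00,  4.23868080e-01,  1.63072080e+00, -9.60256799e-06,
        1.08861963e+00, -1.90278655e-02]), 'qd': array([ 7.45348547e-04, -1.23434212e-04, -6.98390828e-05,  1.63686133e-03,
       -9.47998092e-05, -3.83217025e-04]), 'joint_efforts': array([ 6.03422541e-04, -5.57381344e+01, -2.81736445e+01,  6.02208365e-05,
        7.36289425e-03, -3.00898058e-06]), 'position': array([ 0.26813503, -0.56392634,  0.2305166 ]), 'orientation': array([-3.13997693e+00, -2.22453006e-05,  4.43816724e-01]), 'wrist_force': array([ 0.28014496,  0.2549552 , -0.2350145 ]), 'wrist_torque': array([0.03565061, 0.03769708, 0.00818542]), 'grasp_force': 0.0, 'width': 0.08546431800204403}
scene {'fx': 462.71503719357435, 'fy': 462.71503719357435, 'cx': 281.9575926772855, 'cy': 211.04400031004886, 'k1': 0.028971303045374392, 'xyz': array([ 1.21345285, -0.15193848,  1.01132771]), 'attitude': array([ 0.64277067, -0.0151716 ,  1.35257958])} 0.9960076530612245
side {'fx': 543.6785259514055, 'fy': 543.6785259514055, 'cx': 276.75788503643975, 'cy': 211.7323492517208, 'k1': -0.07308547803556577, 'xyz': array([0.3151692 , 0.89625691, 1.06125464]), 'attitude': array([ 0.74625826,  0.01122099, -2.91917722])} 0.9956335034013606
wrist {'fx': 358.1835961233987, 'fy': 358.1835961233987, 'cx': 280.9185040545445, 'cy': 209.9261459835199, 'k1': -0.06379678995978975, 'xyz': array([ 0.32791994, -0.53647627,  0.3728448 ]), 'attitude': array([-0.26291723,  0.00178827, -1.12685299])} 0.9958418367346938
```

View pics/scene0.png

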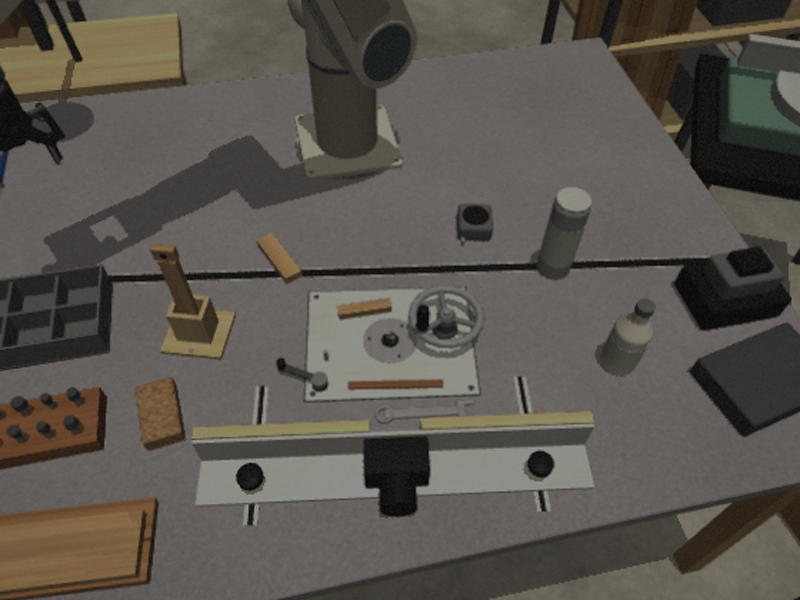

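View pics/side0.png

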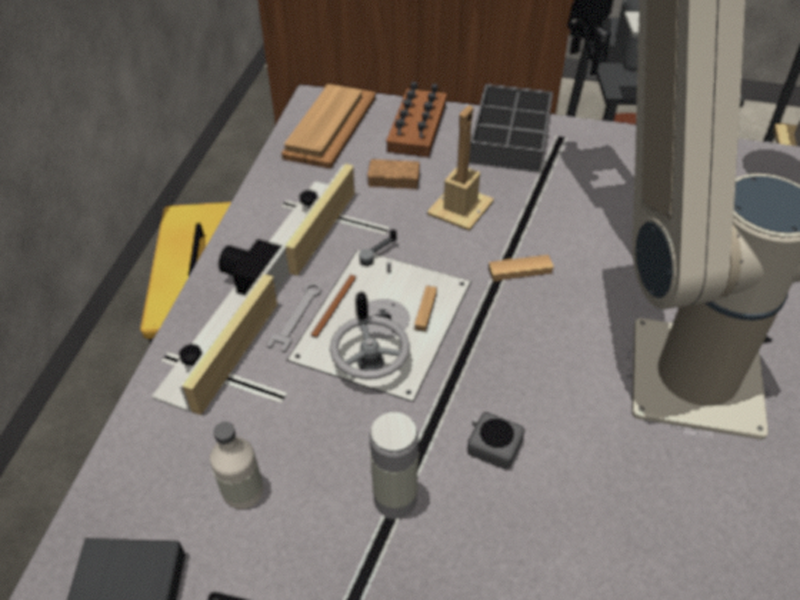

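The scene view (at 800×600) shows the holder at (197,330) with the stick top at (163,250). The plate corners are (313,292), (467,290), (480,397) and (305,400). The wheel is at (446,322) with its handle at (422,312), the lever runs from pivot (320,381) to tip (281,364), and the offcut lies at (364,308). The side view has the stick top at (466,112), the holder at (461,195) and the offcut at (426,307). Next I'll get coarse positions.

```bash
cat > h.py <<'E'
import numpy as np,cv2,pickle
from scipy.spatial.transform import Rotation as Ro
from scipy.optimize import least_squares
def rot(g): return Ro.from_euler('xyz',g["attitude"]).as_matrix()
def ray(g,u,v):   # original pixels -> slopes right, down
    d=np.array([(u-g["cx"])/g["fx"],(v-g["cy"])/g["fy"]]); s=d.copy()
    for _ in range(20): s=d/(1+g["k1"]*(s@s))
    return s
def wray(g,u,v):
    s=ray(g,u,v); return rot(g)@np.array([s[0],-s[1],-1.])
def onz(g,u,v,z):
    w=wray(g,u,v); return g["xyz"]+w*(z-g["xyz"][2])/w[2]
def tri(*obs):   # (g,u,v)...
    A=np.zeros((3,3));b=np.zeros(3)
    for g,u,v in obs:
        w=wray(g,u,v);w/=np.linalg.norm(w);P=np.eye(3)-np.outer(w,w);A+=P;b+=P@g["xyz"]
    p=np.linalg.solve(A,b)
    e=[np.linalg.norm((np.eye(3)-np.outer(w,w)/(w@w))@(p-g["xyz"])) for g,w in((g,wray(g,u,v)) for g,u,v in obs)]
    return p,max(e)
def proj(g,p):
    c=rot(g).T@(np.asarray(p)-g["xyz"]); s=np.array([c[0],-c[1]])/-c[2]; s=s*(1+g["k1"]*(s@s))
    return g["cx"]+g["fx"]*s[0],g["cy"]+g["fy"]*s[1]
def dep(g,u,v):
    w=wray(g,u,v); return g["xyz"]+w*g["depth"][int(round(v)),int(round(u))]
def cloud(g):
    v,u=np.mgrid[0:420,0:560]; d=np.stack([(u-g["cx"])/g["fx"],(v-g["cy"])/g["fy"]],-1); s=d.copy()
    for _ in range(10): s=d/(1+g["k1"]*(s**2).sum(-1,keepdims=True))
    c=np.stack([s[...,0],-s[...,1],-np.ones(s.shape[:2])],-1)*g["depth"][...,None]
    return c@rot(g).T+g["xyz"]
E
python3 - <<'E'
from h import *
d=pickle.load(open("im0.pkl","rb"));s,t=d["scene"],d["side"];np.set_printoptions(precision=4,suppress=True)
f=.7
for n,a in dict(c1=(313,292),c2=(467,290),c3=(480,397),c4=(305,400)).items(): print(n,onz(s,a[0]*f,a[1]*f,.002))
for n,a in dict(nr=(469,284),nl=(411,395),fl=(292,360),fr=(355,258)).items(): print(n,onz(t,a[0]*f,a[1]*f,.002))
for n,a,b in [("sticktop",(163,250),(466,112)),("offcut",(364,308),(426,307)),("handle",(422,310),(362,298)),("tip",(281,362),(392,234)),("rim",(446,320),(370,346))]:
    print(n,tri((s,a[0]*f,a[1]*f),(t,b[0]*f,b[1]*f)))
C=cloud(s);D=cloud(t)
P=np.vstack([C.reshape(-1,3),D.reshape(-1,3)])
m=(P[:,2]>.1)&(P[:,2]<.28)&(P[:,1]<-.2)&(P[:,0]>.4)&(P[:,1]>-.55);Q=P[m]
for z in np.arange(.1,.28,.02):
    q=Q[(Q[:,2]>z)&(Q[:,2]<z+.02)]; 
    if len(q): print(z,len(q),q.min(0),q.max(0),q.mean(0))
print("top z",np.percentile(Q[:,2],99.5))
E
```

```text
c1 [ 0.421  -0.1374  0.002 ]
c2 [0.4772 0.1544 0.002 ]
c3 [0.7069 0.1124 0.002 ]
c4 [ 0.6499 -0.1826  0.002 ]
nr [ 0.4167 -0.1325  0.002 ]
nl [0.4707 0.1438 0.002 ]
fl [0.689  0.1148 0.002 ]
fr [ 0.6466 -0.1558  0.002 ]
sticktop (array([ 0.4714, -0.3561,  0.2312]), np.float64(0.0005928019281218457))
offcut (array([ 0.484 , -0.0496,  0.01  ]), np.float64(0.0004993953806825522))
handle (array([0.5779, 0.0369, 0.1042]), np.float64(0.0004589695212440905))
tip (array([ 0.5836, -0.212 ,  0.0285]), np.float64(0.001158062392869147))
rim (array([0.5576, 0.0859, 0.0368]), np.float64(0.003534994625788292))
0.1 165 [ 0.461  -0.5498  0.1002] [ 1.6248 -0.3324  0.1199] [ 0.8713 -0.4092  0.1099]
0.12000000000000001 180 [ 0.461  -0.5487  0.12  ] [ 1.6255 -0.3336  0.14  ] [ 0.8187 -0.4034  0.1296]
0.14 175 [ 0.4618 -0.5496  0.1401] [ 1.6275 -0.334   0.16  ] [ 0.712  -0.3882  0.1503]
0.16000000000000003 147 [ 0.4614 -0.5488  0.1603] [ 1.6255 -0.3346  0.18  ] [ 0.6078 -0.3724  0.17  ]
0.18000000000000002 150 [ 0.4617 -0.5495  0.1801] [ 1.6205 -0.3316  0.2   ] [ 0.544  -0.3622  0.19  ]
0.2 145 [ 0.4612 -0.3734  0.2   ] [ 0.4846 -0.3324  0.2199] [ 0.4759 -0.3502  0.2109]
0.22000000000000003 200 [ 0.4602 -0.3743  0.22  ] [ 0.4862 -0.3321  0.2399] [ 0.4757 -0.3513  0.2317]
0.24000000000000002 69 [ 0.4626 -0.3725  0.24  ] [ 0.4839 -0.3351  0.2445] [ 0.4733 -0.3538  0.2415]
top z 0.24272139261451725
```

```bash
python3 -m handwheel '[0,0,-55,0,0,0.158,85, 0,0,-55,0,0,0.158,85, 0,0,-55,0,0,0.158,85, 0,0,-55,0,0,0.158,85, 22,-44,0,0,0,0,85, 22,-44,0,0,0,0,85, 22,-44,0,0,0,0,85, 22,-44,0,0,0,0,85, 22,-44,0,0,0,0,85, 22,-44,0,0,0,0,85, 22,-44,0,0,0,0,85, 22,-44,0,0,0,0,85, 22,-44,0,0,0,0,85, 22,-44,0,0,0,0,85, 22,-44,0,0,0,0,85, 0,0,0,0,0,0,85, 0,0,0,0,0,0,85]' 60
python3 - <<'E'
from h import *
from cell import r
g=r.get_image("wrist");pickle.dump(g,open("w1.pkl","wb"));print(r.sense()["position"],g["xyz"],g["attitude"])
cv2.imwrite("pics/w1.png",cv2.resize(g["img"][:,:,::-1],(800,600),interpolation=cv2.INTER_CUBIC))
E
```

```text
clock: 2.28
position: [0.5963, -0.1344, 0.4509]
orientation: [3.141, 0.001, -0.188]
wrist_force: [0.4, -0.3, -0.1]
width: 0.0852
grasp_force: 0.0
[ 0.59606147 -0.13493311  0.45108253] [ 0.66129905 -0.14709585  0.59305984] [-2.64117054e-01 -2.62915766e-04 -1.75836793e+00]
```

View pics/w1.png

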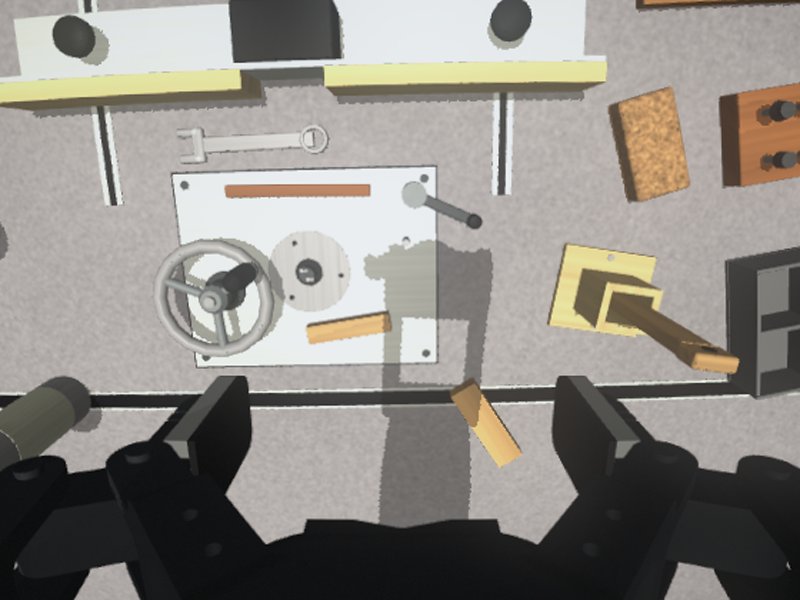

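The wrist view (800 scale) shows plate corners at (172,174), (437,166), (438,362) and (197,367), and the cutter at (309,271). The wheel hub is at (210,300), and the lever runs from (414,194) to (475,221). Offcut corners are (307,326), (388,312), (390,329) and (311,343). The stick top face is around (717,360), the holder foot corners are (566,243), (655,257) and (549,325), and there is a small stop pin at (406,240).

Run:
```python
from h import *
np.set_printoptions(precision=4,suppress=True)
d=pickle.load(open("im0.pkl","rb"));s,t=d["scene"],d["side"];w=pickle.load(open("w1.pkl","rb"));f=.7
wp=lambda a,z:onz(w,a[0]*f,a[1]*f,z)
c=[wp(a,.002) for a in((172,174),(437,166),(438,362),(197,367))]  # FL FR NR NL
print(np.array(c)); o=np.mean(c,0); ya=(c[0]+c[3]-c[1]-c[2]);yaw=np.arctan2(-ya[0],ya[1]); xa=(c[0]+c[1]-c[2]-c[3]);print("rt",o,yaw,np.arctan2(xa[1],xa[0]))
print("sizes",np.linalg.norm(ya)/2,np.linalg.norm(xa)/2)
R=np.array([[np.cos(yaw),-np.sin(yaw)],[np.sin(yaw),np.cos(yaw)]])
L=lambda p:R.T@(np.asarray(p)[:2]-o[:2])
for n,a,z in[("cutter",(309,271),.018),("hub",(210,300),.045),("pivot",(414,194),.026),("tip",(475,221),.038),("pin",(406,240),.01),("spareA",(465,382),.02)]: print(n,wp(a,z),L(wp(a,z)))
oc=[L(wp(a,.020)) for a in((307,326),(388,312))];print("offcut top far edge",oc)
for W,z in((w,0),):
  print("holder foot",[wp(a,.010) for a in((566,243),(655,257),(549,325))])
P=np.vstack([cloud(g).reshape(-1,3) for g in(s,t,w)]);
src=np.repeat([0,1,2],420*560)
def rect(m,n):
    q=P[m]; b=cv2.minAreaRect(q[:,:2].astype(np.float32)*1000); print(n,len(q),b)
near=(np.hypot(P[:,0]-.475,P[:,1]+.353)<.09)
for k in range(3):
  print("src",k)
  for a,b in((.12,.16),(.16,.2),(.2,.235),(.236,.26)): rect(near&(src==k)&(P[:,2]>a)&(P[:,2]<b),f"stick{a}")
  rect(near&(src==k)&(P[:,2]>.08)&(P[:,2]<.092),"rim"); rect(near&(src==k)&(P[:,2]>.008)&(P[:,2]<.013),"foot")
  print("z p50 top",np.median(P[near&(src==k)&(P[:,2]>.232),2]))
m=(np.hypot(P[:,0]-.56,P[:,1]-.09)<.085)&(P[:,2]>.066)&(P[:,2]<.125)
for k in range(3): q=P[m&(src==k)]; print("handle",k,len(q),q.mean(0) if len(q) else 0,(q.min(0),q.max(0)) if len(q) else 0)
m=(P[:,2]>.1)&(P[:,2]<.2)&(np.hypot(P[:,0]-.42,P[:,1]-.3)<.12)
rect(m,"can")
```

```text
[[ 0.6991  0.1117  0.002 ]
 [ 0.6497 -0.1858  0.002 ]
 [ 0.4174 -0.1472  0.002 ]
 [ 0.4663  0.1508  0.002 ]]
rt [ 0.5582 -0.0176  0.002 ] -0.16353138674288395 -0.16558910876132307
sizes 0.3018374447693677 0.23575095300494686
cutter [ 0.5621 -0.0204  0.018 ] [ 0.0043 -0.0021]
hub [0.5555 0.0909 0.045 ] [-0.0203  0.1066]
pivot [ 0.6255 -0.1545  0.026 ] [ 0.0887 -0.1241]
tip [ 0.5858 -0.214   0.038 ] [ 0.0592 -0.1893]
pin [ 0.5752 -0.1364  0.01  ] [ 0.0361 -0.1144]
spareA [ 0.3929 -0.1752  0.02  ] [-0.1374 -0.1823]
offcut top far edge [array([-0.0613,  0.0046]), array([-0.0464, -0.0915])]
holder foot [array([ 0.5377, -0.3173,  0.01  ]), array([ 0.5021, -0.4201,  0.01  ]), array([ 0.4425, -0.2866,  0.01  ])]
src 0
stick0.12 165 ((479.13531494140625, -355.07843017578125), (15.467955589294434, 31.220335006713867), 2.558990478515625)
stick0.16 165 ((477.87286376953125, -354.83795166015625), (15.439133644104004, 31.620586395263672), 2.404099464416504)
stick0.2 171 ((477.4954528808594, -354.7704162597656), (39.222267150878906, 14.0722017288208), 89.16719055175781)
stick0.236 99 ((474.25213623
[... 1501 characters left out ...]
1809082), 70.97175598144531)
rim 662 ((472.2716064453125, -353.18682861328125), (62.702117919921875, 49.72692108154297), 71.05913543701172)
foot 1734 ((472.3736572265625, -354.21051025390625), (111.07572937011719, 99.71981048583984), 70.88660430908203)
z p50 top 0.23896983944577405
handle 0 143 [0.5889 0.0336 0.0971] (array([0.575 , 0.0241, 0.0663]), array([0.5967, 0.0446, 0.1201]))
handle 1 162 [0.5791 0.0438 0.0948] (array([0.5692, 0.0296, 0.066 ]), array([0.5919, 0.0505, 0.1192]))
handle 2 330 [0.5835 0.032  0.101 ] (array([0.5707, 0.0249, 0.0661]), array([0.5925, 0.0454, 0.1187]))
can 3470 ((455.4827880859375, 337.1602783203125), (68.29988098144531, 71.88876342773438), 36.46488571166992)
```

```bash
python3 -m handwheel '[0,0,17.5,0,0,-0.178,85, 0,0,17.5,0,0,-0.178,85, 0,0,17.5,0,0,-0.178,85, 0,0,17.5,0,0,-0.178,85, 0,0,17.5,0,0,-0.178,85, 0,0,17.5,0,0,-0.178,85, 0,0,17.5,0,0,-0.178,85, 0,0,17.5,0,0,-0.178,85, -41.3,-7.3,0,0,0,0,85, -41.3,-7.3,0,0,0,0,85, -41.3,-7.3,0,0,0,0,85, -41.3,-7.3,0,0,0,0,85, -41.3,-7.3,0,0,0,0,85, -41.3,-7.3,0,0,0,0,85, 0,0,0,0,0,0,85, 0,0,0,0,0,0,85]'
python3 - <<'E'
from h import *
from cell import r
np.set_printoptions(precision=4,suppress=True)
print(r.sense()["position"])
P=[];
for n in("wrist","scene"):
    g=r.get_image(n);q=cloud(g).reshape(-1,3)
    m=(np.hypot(q[:,0]-.473,q[:,1]+.354)<.03)&(q[:,2]>.228)&(q[:,2]<.25); k=q[m]; print(n,len(k),np.median(k[:,2]) if len(k) else 0, cv2.minAreaRect(k[:,:2].astype(np.float32)*1000) if len(k)>5 else 0)
    if n=="wrist":
        m=(np.abs(q[:,2]-.020)<.004)&(np.hypot(q[:,0]-.489,q[:,1]+.052)<.07);k=q[m];print("off",len(k),cv2.minAreaRect(k[:,:2].astype(np.float32)*1000) if len(k)>5 else 0)
w=pickle.load(open("w1.pkl","rb"));q=cloud(w).reshape(-1,3)
m=(np.abs(q[:,2]-.020)<.005)&(np.abs(q[:,0]-.489)<.03)&(np.abs(q[:,1]+.052)<.07);k=q[m];print("off",len(k),np.median(k[:,2]),cv2.minAreaRect(k[:,:2].astype(np.float32)*1000))
E
```

```text
clock: 4.32
position: [0.4731, -0.3543, 0.3115]
orientation: [3.141, -0.0, 1.234]
wrist_force: [-0.1, -0.1, -0.0]
width: 0.0849
grasp_force: 0.0
[ 0.4731 -0.3543  0.3115]
wrist 1321 0.23916899890948448 ((472.62744140625, -355.12750244140625), (38.49387741088867, 14.18304443359375), 70.97927856445312)
off 0 0
scene 146 0.23931273755664478 ((474.3939208984375, -354.1136779785156), (36.70217514038086, 15.707207679748535), 72.80529022216797)
off 759 0.019515674555046103 ((486.96514892578125, -49.90166091918945), (98.40845489501953, 22.47972869873047), 89.12593078613281)
```

```bash
python3 -m handwheel '[0,0,39,0,0,0,85, 0,0,39,0,0,0,85, 0,0,38,0,0,0,85, 0,0,0,0,0,0,85, 0,0,0,0,0,0,0, 0,0,0,0,0,0,0, 0,0,0,0,0,0,0, 0,0,0,0,0,0,0, 0,0,0,0,0,0,0, 0,0,0,0,0,0,0]' 60
```

```text
clock: 5.68
position: [0.474, -0.3541, 0.1962]
orientation: [3.141, 0.0, 1.236]
wrist_force: [-1.0, 0.1, 5.2]
width: 0.013
grasp_force: 58.9
```

```bash
python3 -m handwheel '[0,0,-29,0,0,0,0, 0,0,-29,0,0,0,0, 0,0,-29,0,0,0,0, 0,0,-28,0,0,0,0, 0,0,0,0,0,0,0, 37.6,-7.1,0,0,0,0,0, 37.6,-7.1,0,0,0,0,0, 37.6,-7.1,0,0,0,0,0, 37.6,-7.1,0,0,0,0,0, 37.6,-7.1,0,0,0,0,0, 37.6,-7.1,0,0,0,0,0, 37.6,-7.1,0,0,0,0,0, 37.6,-7.1,0,0,0,0,0, 0,0,0,0,0,-0.1675,0, 0,0,0,0,0,-0.1675,0, 0,0,0,0,0,0,0, 0,0,0,0,0,0,0]'
python3 - <<'E'
from h import *
from cell import r
np.set_printoptions(precision=4,suppress=True)
p=r.sense()["position"];print(p)
for n in("side","scene"):
    g=r.get_image(n);q=cloud(g).reshape(-1,3)
    m0=(np.hypot(q[:,0]-p[0],q[:,1]-p[1])<.05)
    for a,b in((.11,.135),(.135,.15),(.15,.17),(.17,.2),(.2,.23)):
        k=q[m0&(q[:,2]>a)&(q[:,2]<b)]
        if len(k)>5: print(n,a,len(k),k[:,2].min(),k.mean(0),cv2.minAreaRect(k[:,:2].astype(np.float32)*1000))
    cv2.imwrite(f"pics/{n}1.png",g["img"][:,:,::-1])
    if n=="scene":S=g["img"]
    else: T=g["img"]
im=np.hstack([cv2.resize(T[60:290,170:370],(400,460)),cv2.resize(S[90:320,170:370],(400,460))]);cv2.imwrite("pics/c1.png",im[:,:,::-1])
E
```

```text
clock: 7.8
position: [0.5187, -0.0512, 0.3096]
orientation: [-3.14, -0.0, 1.567]
wrist_force: [0.2, -0.4, -1.8]
width: 0.0135
grasp_force: 58.4
[ 0.5187 -0.0512  0.3096]
side 0.11 32 0.11710362111439887 [ 0.5163 -0.0433  0.1289] ((517.6095581054688, -47.91309356689453), (27.593914031982422, 13.720416069030762), 87.34822082519531)
side 0.135 31 0.1357517681175877 [ 0.5166 -0.0406  0.1434] ((517.470458984375, -47.44151306152344), (13.745500564575195, 31.665403366088867), 1.5999749898910522)
side 0.15 48 0.15000802528582646 [ 0.5158 -0.0414  0.1609] ((516.7024536132812, -48.31709289550781), (30.705318450927734, 13.211207389831543), 84.60264587402344)
side 0.17 70 0.1703876919793269 [ 0.5161 -0.041   0.1851] ((517.2352905273438, -47.58348846435547), (30.58574867248535, 13.152278900146484), 87.79499053955078)
side 0.2 79 0.20028091381225732 [ 0.516  -0.0415  0.2152] ((517.3477783203125, -47.514217376708984), (32.36196517944336, 13.663960456848145), 87.26353454589844)
scene 0.11 25 0.12259405340156448 [ 0.5252 -0.0536  0.1292] ((521.5348510742188, -54.69989776611328), (13.790792465209961, 28.765562057495117), 1.8541241884231567)
scene 0.135 31 0.13558559973526751 [ 0.5261 -0.055   0.1419] ((522.2181396484375, -54.3529052734375), (29.071054458618164, 13.466926574707031), 88.75194549560547)
scene 0.15 71 0.15031291802026236 [ 0.526  -0.0543  0.1605] ((521.7095336914062, -54.11435317993164), (29.967103958129883, 14.922788619995117), 88.72184753417969)
scene 0.17 104 0.17017885092493823 [ 0.526  -0.055   0.1849] ((525.8156127929688, -55.00723648071289), (30.581918716430664, 10.322887420654297), 77.15149688720703)
scene 0.2 116 0.20005545721012863 [ 0.5261 -0.0556  0.2148] ((525.7274169921875, -55.934906005859375), (30.57158851623535, 11.558124542236328), 73.66519927978516)
```

View pics/c1.png

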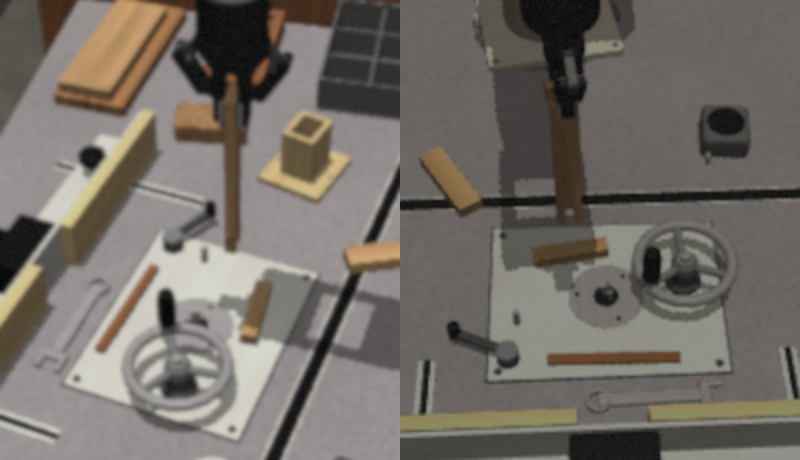

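The stick hangs vertical in the grip, facing the offcut at crop (257,310), with the holder empty. Next: lower it and push.

```bash
python3 -m handwheel '[0,0,40,0,0,0,0, 0,0,40,0,0,0,0, 0,0,35,0,0,0,0, 0,0,0,0,0,0,0, 0,-10,0,0,0,0,0, 0,-10,0,0,0,0,0, 0,-10,0,0,0,0,0, 0,-10,0,0,0,0,0, 0,-10,0,0,0,0,0, 0,-10,0,0,0,0,0, 0,-10,0,0,0,0,0, 0,-10,0,0,0,0,0, 0,-10,0,0,0,0,0, 0,-10,0,0,0,0,0, 0,-3,0,0,0,0,0, 0,0,0,0,0,0,0]'
python3 - <<'E'
from h import *
from cell import r
np.set_printoptions(precision=4,suppress=True)
o=np.array([.560,-.0185]);y=-.165;R=np.array([[np.cos(y),-np.sin(y)],[np.sin(y),np.cos(y)]])
for n in("scene","side"):
    g=r.get_image(n);q=cloud(g).reshape(-1,3)
    k=q[(q[:,2]>.011)&(q[:,2]<.026)&(np.abs(q[:,0]-.40)<.03)&(np.abs(q[:,1]+.05)<.09)]
    b=cv2.minAreaRect(k[:,:2].astype(np.float32)*1000);print(n,len(k),np.median(k[:,2]),b,R.T@(np.array(b[0])/1000-o))
E
```

```text
clock: 9.9
position: [0.416, -0.0512, 0.1954]
orientation: [3.141, 0.0, 1.571]
wrist_force: [-0.6, -0.3, -0.2]
width: 0.0133
grasp_force: 58.5
scene 221 0.017263788369759614 ((406.0453186035156, -51.159576416015625), (99.06265258789062, 40.44321060180664), 88.60740661621094) [-0.1465 -0.0575]
side 285 0.016597701301924728 ((403.4317321777344, -45.94153594970703), (36.23638916015625, 104.92440795898438), 0.11867068707942963) [-0.1499 -0.0528]
```

```bash
python3 -m handwheel '[0,13,0,0,0,0,0, 0,12,0,0,0,0,0, 0,0,-40,0,0,0,0, 0,0,-40,0,0,0,0, 0,0,-40,0,0,0,0, 0,0,0,0,0,0.1675,0, 0,0,0,0,0,0.1675,0, -34.4,16.3,0,0,0,0,0, -34.4,16.3,0,0,0,0,0, -34.4,16.3,0,0,0,0,0, -34.4,16.3,0,0,0,0,0, -34.4,16.3,0,0,0,0,0, -34.4,16.3,0,0,0,0,0, -34.4,16.3,0,0,0,0,0, -34.4,16.3,0,0,0,0,0, 0,0,0,0,0,0,0, 0,0,0,0,0,0,0]'
python3 - <<'E'
from h import *
from cell import r
np.set_printoptions(precision=4,suppress=True)
o=np.array([.560,-.0185]);y=-.165;R=np.array([[np.cos(y),-np.sin(y)],[np.sin(y),np.cos(y)]])
for n in("scene","side"):
    g=r.get_image(n);q=cloud(g).reshape(-1,3)
    k=q[(q[:,2]>.011)&(q[:,2]<.026)&(np.abs(q[:,0]-.40)<.03)&(np.abs(q[:,1]+.05)<.09)]
    b=cv2.minAreaRect(k[:,:2].astype(np.float32)*1000);print(n,len(k),np.median(k[:,2]),b,R.T@(np.array(b[0])/1000-o))
    k=q[(q[:,2]>.10)&(q[:,2]<.2)&(np.abs(q[:,0]-.474)<.04)&(np.abs(q[:,1]+.354)<.04)]
    print("stick",k.mean(0),k.min(0),cv2.minAreaRect(k[:,:2].astype(np.float32)*1000))
E
```

```text
clock: 12.12
position: [0.4739, -0.3536, 0.3148]
orientation: [-3.141, -0.001, 1.236]
wrist_force: [-0.3, 0.9, -0.8]
width: 0.0131
grasp_force: 58.6
scene 268 0.01732978630814591 ((400.0738830566406, -51.04957962036133), (99.04198455810547, 30.331090927124023), 88.88525390625) [-0.1524 -0.0584]
stick [ 0.479  -0.3528  0.1656] [ 0.4667 -0.3709  0.1274] ((474.6380310058594, -354.5763244628906), (32.498291015625, 18.373159408569336), 72.69816589355469)
side 258 0.01672340444790199 ((396.4751281738281, -47.05936050415039), (22.104156494140625, 105.33858489990234), 0.0957368016242981) [-0.1566 -0.055 ]
stick [ 0.4713 -0.3447  0.1635] [ 0.4607 -0.3659  0.124 ] ((468.4043884277344, -347.75732421875), (35.87016296386719, 15.903582572937012), 49.20912551879883)
```

```bash
python3 -m handwheel '[0,0,39,0,0,0,0, 0,0,39,0,0,0,0, 0,0,30,0,0,0,0, 0,0,8,0,0,0,0, 0,0,0,0,0,0,0, 0,0,0,0,0,0,0, 0,0,0,0,0,0,60, 0,0,0,0,0,0,60, 0,0,0,0,0,0,60, 0,0,0,0,0,0,60, 0,0,-10,0,0,0,60, 0,0,-40,0,0,0,60, 0,0,-40,0,0,0,60, 0,0,-30,0,0,0,60, 0,0,0,0,0,0,60]'
python3 - <<'E'
from h import *
from cell import r
np.set_printoptions(precision=4,suppress=True)
for n in("scene","wrist"):
    g=r.get_image(n);q=cloud(g).reshape(-1,3)
    m0=(np.hypot(q[:,0]-.474,q[:,1]+.354)<.04)
    for a,b in((.11,.15),(.15,.2),(.23,.26)):
        k=q[m0&(q[:,2]>a)&(q[:,2]<b)]
        if len(k)>5: print(n,a,np.median(k[:,2]),k.mean(0),cv2.minAreaRect(k[:,:2].astype(np.float32)*1000))
E
```

```text
clock: 14.1
position: [0.4749, -0.3548, 0.3228]
orientation: [3.136, 0.002, 1.236]
wrist_force: [0.8, -0.2, -0.2]
width: 0.0597
grasp_force: 0.0
scene 0.11 0.13041556748046013 [ 0.4826 -0.3545  0.1303] ((481.82427978515625, -357.1244812011719), (33.29564666748047, 14.347478866577148), 84.39588928222656)
scene 0.15 0.17536880286078704 [ 0.4812 -0.3546  0.1751] ((481.4367980957031, -356.21746826171875), (31.279743194580078, 14.681657791137695), 88.8075942993164)
scene 0.23 0.2396409084210161 [ 0.4786 -0.3546  0.2384] ((476.7914123535156, -355.7341613769531), (37.84748077392578, 15.280180931091309), 69.08856201171875)
wrist 0.11 0.13092265339578701 [ 0.4801 -0.3422  0.1308] ((480.2171936035156, -342.6458435058594), (1.7094206809997559, 13.564602851867676), 65.24417114257812)
wrist 0.15 0.17371292869152088 [ 0.48   -0.3422  0.1738] ((479.9783935546875, -342.9619140625), (2.2755048274993896, 13.928858757019043), 67.2604751586914)
wrist 0.23 0.23918519999126053 [ 0.4752 -0.3544  0.2389] ((474.700927734375, -355.87890625), (38.3497428894043, 14.526684761047363), 68.7569351196289)
```

```bash
python3 -m handwheel '[0,0,0,0,0,-0.1675,85, 0,0,0,0,0,-0.1675,85, 39.1,10.8,0,0,0,0,85, 39.1,10.8,0,0,0,0,85, 39.1,10.8,0,0,0,0,85, 39.1,10.8,0,0,0,0,85, 39.1,10.8,0,0,0,0,85, 39.1,10.8,10,0,0,0,85, 39.1,10.8,10,0,0,0,85, 39.1,10.8,10,0,0,0,85, 39.1,10.8,10,0,0,0,85, 39.1,10.8,10,0,0,0,85, 0,0,0,0,0,0,85, 0,0,0,0,0,0,85]'
python3 - <<'E'
from h import *
from cell import r
np.set_printoptions(precision=4,suppress=True)
g=r.get_image("wrist");pickle.dump(g,open("w2.pkl","wb"));w1=pickle.load(open("w1.pkl","rb"))
for n,g in(("w2",g),("w1",w1)):
    q=cloud(g).reshape(-1,3)
    k=q[(q[:,2]>.044)&(q[:,2]<.058)];rr=np.hypot(k[:,0]-.557,k[:,1]-.0854);k=k[(rr>.05)&(rr<.08)]
    f=least_squares(lambda p:np.hypot(k[:,0]-p[0],k[:,1]-p[1])-p[2],[.557,.0854,.061],loss="soft_l1",f_scale=.003);print(n,"rim",len(k),f.x)
    k=q[(q[:,2]>.064)&(q[:,2]<.125)&(np.hypot(q[:,0]-.5825,q[:,1]-.0365)<.03)]
    for a in(.064,.08,.095,.11,.115):
        j=k[(k[:,2]>a)&(k[:,2]<a+.015)]
        if len(j)>5: print(a,len(j),j.mean(0),j.min(0),j.max(0))
E
```

```text
clock: 15.95
position: [0.581, 0.0368, 0.2683]
orientation: [-3.139, 0.0, 1.571]
wrist_force: [-0.3, 0.7, 0.2]
width: 0.0847
grasp_force: 0.0
w2 rim 5601 [0.5564 0.088  0.0594]
0.064 46 [0.5812 0.0462 0.0725] [0.5704 0.0368 0.0657] [0.5925 0.0486 0.0789]
0.08 59 [0.5809 0.0462 0.0872] [0.5698 0.0385 0.0802] [0.5913 0.0485 0.095 ]
0.095 142 [0.581  0.0442 0.103 ] [0.5704 0.0326 0.0951] [0.5918 0.0485 0.11  ]
0.11 392 [0.5812 0.0379 0.1146] [0.5717 0.0279 0.1101] [0.5905 0.0466 0.1185]
0.115 169 [0.5812 0.0371 0.116 ] [0.5727 0.0303 0.115 ] [0.5895 0.045  0.1185]
w1 rim 2171 [0.5572 0.0848 0.0601]
0.064 49 [0.5844 0.0286 0.0724] [0.5721 0.0249 0.0651] [0.5925 0.0402 0.0789]
0.08 53 [0.5852 0.0287 0.0879] [0.5741 0.0252 0.0802] [0.5924 0.0412 0.0949]
0.095 82 [0.5845 0.0303 0.1022] [0.5707 0.0251 0.0951] [0.5925 0.0415 0.1097]
0.11 145 [0.5822 0.0353 0.1146] [0.5723 0.0266 0.1101] [0.5903 0.0454 0.1187]
0.115 66 [0.582  0.0367 0.1162] [0.5748 0.0284 0.115 ] [0.5903 0.0451 0.1187]
```

```bash
python3 -m handwheel '[0,0,40,0,0,0,85, 0,0,40,0,0,0,85, 0,0,40,0,0,0,85, 0,0,40,0,0,0,85, 0,0,34,0,0,0,85, 0,0,0,0,0,0,85, 0,0,0,0,0,0,0, 0,0,0,0,0,0,0, 0,0,0,0,0,0,0, 0,0,0,0,0,0,0, 0,0,0,0,0,0,0, 0,0,0,0,0,0,0]' 40
python3 - <<'E'
from cell import r
import numpy as np
s=r.sense();print(s["position"],s["wrist_force"])
for th in(-64,):
    a=np.radians(th-18*np.arange(21));p=57*np.c_[np.sin(a),np.cos(a)];print(np.diff(p,axis=0).round(1).tolist())
E
```

```text
clock: 17.5
position: [0.5822, 0.0373, 0.0765]
orientation: [3.14, -0.0, 1.571]
wrist_force: [-0.9, -0.2, 7.1]
width: 0.0217
grasp_force: 38.9
[0.58222937 0.03727389 0.07651321] [-0.89489069 -0.18866602  7.07713423]
[[-5.2, -17.1], [0.3, -17.8], [5.8, -16.9], [10.7, -14.2], [14.6, -10.2], [17.1, -5.2], [17.8, 0.3], [16.9, 5.8], [14.2, 10.7], [10.2, 14.6], [5.2, 17.1], [-0.3, 17.8], [-5.8, 16.9], [-10.7, 14.2], [-14.6, 10.2], [-17.1, 5.2], [-17.8, -0.3], [-16.9, -5.8], [-14.2, -10.7], [-10.2, -14.6]]
```

```bash
python3 -m handwheel '[-5.2,-17.1,0,0,0,0,0, 0.3,-17.8,0,0,0,0,0, 5.8,-16.9,0,0,0,0,0, 10.7,-14.2,0,0,0,0,0, 14.6,-10.2,0,0,0,0,0]'
```

```text
clock: 18.12
position: [0.5049, 0.0625, 0.0765]
orientation: [-3.142, 0.001, 1.571]
wrist_force: [-0.9, -4.0, 8.6]
width: 0.0211
grasp_force: 42.0
```

```bash
python3 -m handwheel '[17.1,-5.2,0,0,0,0,0, 17.8,0.3,0,0,0,0,0, 16.9,5.8,0,0,0,0,0, 14.2,10.7,0,0,0,0,0, 10.2,14.6,0,0,0,0,0, 5.2,17.1,0,0,0,0,0, -0.3,17.8,0,0,0,0,0, -5.8,16.9,0,0,0,0,0, -10.7,14.2,0,0,0,0,0, -14.6,10.2,0,0,0,0,0, -17.1,5.2,0,0,0,0,0, -17.8,-0.3,0,0,0,0,0, -16.9,-5.8,0,0,0,0,0, -14.2,-10.7,0,0,0,0,0, -10.2,-14.6,0,0,0,0,0]'
python3 -m handwheel '[-5.2,-17.1,0,0,0,0,0, 0.3,-17.8,0,0,0,0,0, 5.8,-16.9,0,0,0,0,0, 10.7,-14.2,0,0,0,0,0, 14.6,-10.2,0,0,0,0,0, 17.1,-5.2,0,0,0,0,0, 17.8,0.3,0,0,0,0,0, 16.9,5.8,0,0,0,0,0, 14.2,10.7,0,0,0,0,0, 10.2,14.6,0,0,0,0,0, 5.2,17.1,0,0,0,0,0, -0.3,17.8,0,0,0,0,0, -5.8,16.9,0,0,0,0,0, -10.7,14.2,0,0,0,0,0, -14.6,10.2,0,0,0,0,0, -17.1,5.2,0,0,0,0,0, -17.8,-0.3,0,0,0,0,0, -16.9,-5.8,0,0,0,0,0, -14.2,-10.7,0,0,0,0,0, -10.2,-14.6,0,0,0,0,0]'
python3 -m handwheel '[0,0,0,0,0,0,0, 0,0,0,0,0,0,0, 0,0,0,0,0,0,0, 0,0,0,0,0,0,0]'
```

```text
clock: 20.0
position: [0.5828, 0.0374, 0.0765]
orientation: [3.138, -0.001, 1.57]
wrist_force: [0.2, 7.5, 6.6]
width: 0.0214
grasp_force: 41.9
clock: 22.5
position: [0.5826, 0.0373, 0.0765]
orientation: [3.138, -0.001, 1.571]
wrist_force: [0.6, 6.9, 7.1]
width: 0.0213
grasp_force: 41.9
clock: 23.0
position: [0.5817, 0.037, 0.0765]
orientation: [3.141, 0.0, 1.571]
wrist_force: [-3.0, -0.8, 10.3]
width: 0.0216
grasp_force: 42.2
```

```bash
python3 -m handwheel '[0,0,0,0,0,0,70, 0,0,0,0,0,0,70, 0,0,0,0,0,0,70, 0,0,0,0,0,0,70, 0,0,-40,0,0,0,70, 0,0,-40,0,0,0,70, 0,0,-40,0,0,0,70, 0,0,-20,0,0,0.155,70, 0,0,-20,0,0,0.155,70, -15,20,0,0,0,0.155,70, -15,20,0,0,0,0.155,70, 0,0,0,0,0,0,70]' 25
python3 - <<'E'
from h import *
from cell import r
np.set_printoptions(precision=4,suppress=True)
print(r.sense()["position"])
w1=pickle.load(open("w1.pkl","rb"));g=r.get_image("wrist");pickle.dump(g,open("w3.pkl","wb"));s=r.get_image("scene");t=r.get_image("side");d=pickle.load(open("im0.pkl","rb"))
for n,g in(("w1",w1),("w3",g),("s0",d["scene"]),("s",s),("t0",d["side"]),("t",t)):
    q=cloud(g).reshape(-1,3)
    k=q[(np.hypot(q[:,0]-.562,q[:,1]+.019)<.012)&(q[:,2]>.008)&(q[:,2]<.05)];print(n,"cutter",len(k),np.percentile(k[:,2],[80,90,100]) if len(k) else 0)
    k=q[(q[:,2]>.095)&(q[:,2]<.125)&(np.hypot(q[:,0]-.557,q[:,1]-.087)<.085)];print(" handle",len(k),(k.min(0)+k.max(0))/2 if len(k) else 0)
    k=q[(q[:,2]>.029)&(q[:,2]<.045)&(np.hypot(q[:,0]-.585,q[:,1]+.213)<.03)];print(" tip",len(k),k.mean(0) if len(k) else 0)
cv2.imwrite("pics/w3.png",cv2.resize(pickle.load(open("w3.pkl","rb"))["img"][:,:,::-1],(800,600)))
E
```

```text
clock: 24.5
position: [0.6078, -0.0067, 0.2352]
orientation: [3.141, -0.0, 0.95]
wrist_force: [-0.8, 0.1, -0.2]
width: 0.0702
grasp_force: 0.0
[ 0.6078 -0.0067  0.2352]
w1 cutter 107 [0.0192 0.0198 0.021 ]
 handle 227 [0.5816 0.0352 0.1069]
 tip 85 [ 0.5851 -0.2126  0.037 ]
w3 cutter 284 [0.0293 0.0297 0.0306]
 handle 670 [0.5831 0.0369 0.1067]
 tip 181 [ 0.5854 -0.2111  0.0356]
s0 cutter 46 [0.0199 0.0209 0.0243]
 handle 82 [0.5858 0.0341 0.1075]
 tip 36 [ 0.588  -0.2148  0.0361]
s cutter 65 [0.0298 0.0308 0.0327]
 handle 87 [0.5847 0.0356 0.1065]
 tip 37 [ 0.5882 -0.2148  0.0362]
t0 cutter 26 [0.0194 0.02   0.023 ]
 handle 82 [0.5808 0.0401 0.1072]
 tip 28 [ 0.5843 -0.2107  0.0346]
t cutter 30 [0.0284 0.0289 0.0309]
 handle 84 [0.5809 0.0417 0.1071]
 tip 27 [ 0.584  -0.2102  0.0354]
```

View pics/w3.png

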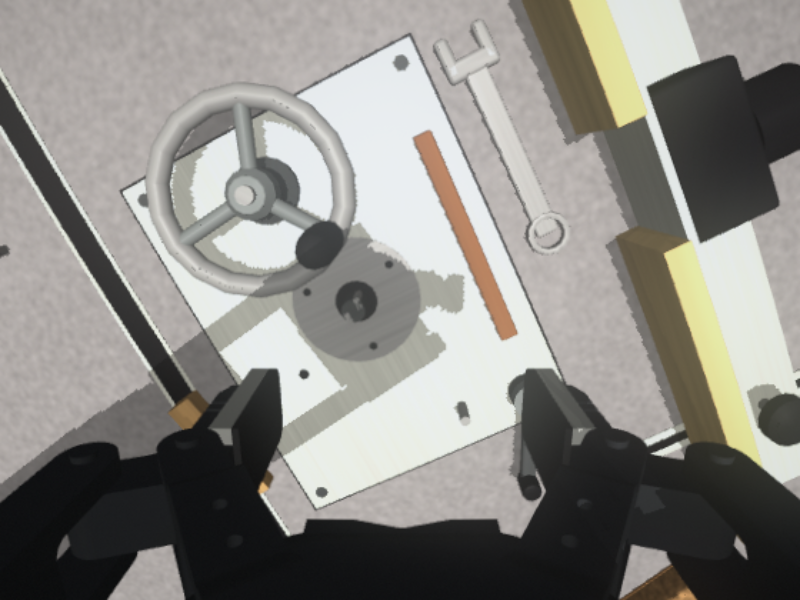

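The cutter is up about 10 mm (19.8 → 29.7 mm) and the handle is back where it began. The stop pin is at (463,410) and the lever tip at (530,488). Now the lever.

```bash
python3 -m handwheel '[-37.1,20.4,0,0,0,0,50, -37.1,20.4,0,0,0,0,50, -37.1,20.4,0,0,0,0,50, -37.1,20.4,0,0,0,0,50, -37,20.3,0,0,0,0,50, 0,0,50,0,0,0,50, 0,0,50,0,0,0,50, 0,0,40,0,0,0,50, 0,0,0,0,0,0,50, 0,0,0,0,0,0,50]' 25
python3 - <<'E'
from h import *
from cell import r
np.set_printoptions(precision=4,suppress=True)
print(r.sense()["position"])
g=r.get_image("wrist");q=cloud(g).reshape(-1,3)
k=q[(q[:,2]>.029)&(q[:,2]<.045)&(np.hypot(q[:,0]-.586,q[:,1]+.213)<.022)];print(" tip",len(k),k.mean(0) if len(k) else 0,(k.min(0)+k.max(0))/2 if len(k) else 0)
cv2.imwrite("pics/w4.png",cv2.resize(g["img"][:,:,::-1],(800,600)))
E
```

```text
clock: 25.9
position: [0.5835, -0.2156, 0.0967]
orientation: [3.14, -0.0, 0.952]
wrist_force: [-0.1, -0.2, 0.5]
width: 0.0502
grasp_force: 0.0
[ 0.5835 -0.2156  0.0967]
 tip 574 [ 0.5858 -0.2125  0.0365] [ 0.5853 -0.2131  0.034 ]
```

View pics/w4.png

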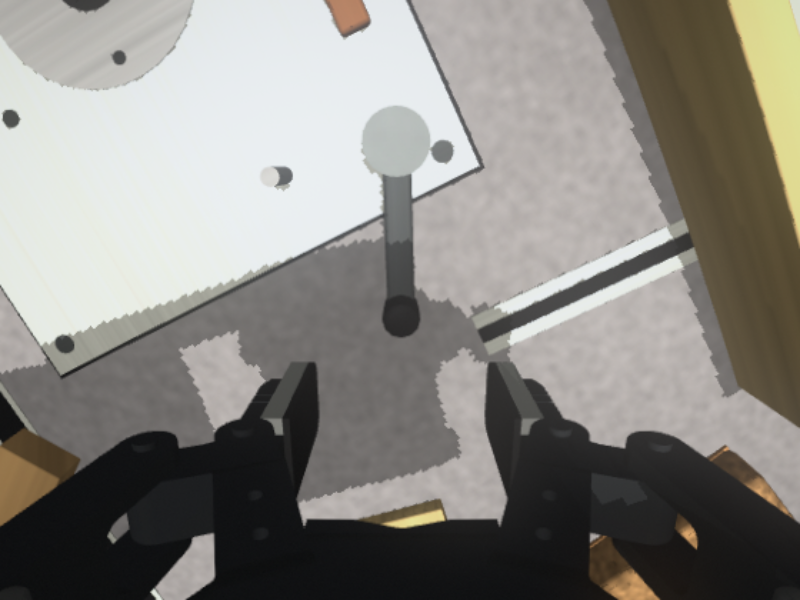

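```bash
python3 -m handwheel '[0,0,41,0,0,0,50, 0,0,40,0,0,0,50, 0,0,0,0,0,0,50, 0,0,0,0,0,0,0, 0,0,0,0,0,0,0, 0,0,0,0,0,0,0, 0,0,0,0,0,0,0, 0,0,0,0,0,0,0]' 25
python3 -m handwheel '[0.5,-8.8,0,0,0,0.117,0, 0.5,-8.8,0,0,0,0.117,0, 0.5,-8.8,0,0,0,0.117,0, 0.5,-8.8,0,0,0,0.117,0]'
```

```text
clock: 26.95
position: [0.5841, -0.2164, 0.0167]
orientation: [3.138, -0.001, 0.951]
wrist_force: [-1.0, -0.0, 8.0]
width: 0.0149
grasp_force: 25.8
clock: 27.45
position: [0.5601, -0.1907, 0.0166]
orientation: [3.139, -0.001, 0.479]
wrist_force: [-4.2, -5.2, 10.5]
width: 0.0149
grasp_force: 26.2
```

```bash
python3 -m handwheel '[0.5,-8.8,0,0,0,0.117,0, 0.5,-8.8,0,0,0,0.117,0, 0.5,-8.8,0,0,0,0.117,0, 0.5,-8.8,0,0,0,0.117,0, 0.5,-8.8,0,0,0,0.117,0, 0,0,0,0,0,0,0]'
python3 -m handwheel '[0.2,-4,0,0,0,0.055,0, 0,-1,0,0,0,0,0, 0,0,0,0,0,0,0]'
```

```text
clock: 28.2
position: [0.5506, -0.1468, 0.0165]
orientation: [3.141, 0.001, -0.104]
wrist_force: [-8.4, -1.6, 16.2]
width: 0.0148
grasp_force: 26.7
clock: 28.58
position: [0.5515, -0.1421, 0.0164]
orientation: [3.141, 0.0, -0.157]
wrist_force: [-7.7, 0.7, 14.8]
width: 0.0146
grasp_force: 26.7
```

```bash
python3 -m handwheel '[0,-2,0,0,0,0,0, 0,-2,0,0,0,0,0, 0,0,0,0,0,0,0]'
```

```text
clock: 28.95
position: [0.5517, -0.1408, 0.0164]
orientation: [3.138, 0.0, -0.157]
wrist_force: [-11.1, -17.8, 14.6]
width: 0.015
grasp_force: 26.9
```

```bash
python3 -m handwheel '[0,2.5,0,0,0,0,0, 0,0,0,0,0,0,40, 0,0,0,0,0,0,40, 0,0,0,0,0,0,40, 0,0,-40,0,0,0,40, 0,0,-50,0,0,0,40, 0,0,-60,0,0,0,40, 0,0,-60,0,0,0,40, 0,0,0,0,0,0,40, 0,0,0,0,0,0,40]'
python3 - <<'E'
from h import *
from cell import r
np.set_printoptions(precision=4,suppress=True)
print(r.sense()["position"])
g=r.get_image("wrist");s=r.get_image("scene")
o=np.array([.560,-.0185]);y=-.165;R=np.array([[np.cos(y),-np.sin(y)],[np.sin(y),np.cos(y)]])
q=cloud(s).reshape(-1,3)
k=q[(q[:,2]>.011)&(q[:,2]<.026)&(np.abs(q[:,0]-.40)<.03)&(np.abs(q[:,1]+.05)<.09)];print("offcut",R.T@(k.mean(0)[:2]-o))
k=q[(np.hypot(q[:,0]-.562,q[:,1]+.019)<.012)&(q[:,2]>.008)&(q[:,2]<.05)];print("cutter",np.percentile(k[:,2],[80,90,100]))
k=q[(np.hypot(q[:,0]-.474,q[:,1]+.354)<.04)&(q[:,2]>.23)&(q[:,2]<.26)];print("stick",k.mean(0))
for n,c in(("w",g),("s",s)):
    q=cloud(c).reshape(-1,3);k=q[(q[:,2]>.029)&(q[:,2]<.045)&(np.hypot(q[:,0]-.555,q[:,1]+.143)<.025)];print("tip",n,len(k),R.T@(k.mean(0)[:2]-o) if len(k) else 0)
cv2.imwrite("pics/f.png",np.hstack([cv2.resize(g["img"],(400,300)),cv2.resize(s["img"],(400,300))])[:,:,::-1])
E
```

```text
clock: 30.2
position: [0.5519, -0.1401, 0.2239]
orientation: [-3.142, 0.0, -0.157]
wrist_force: [-1.4, -0.3, 0.0]
width: 0.0402
grasp_force: 0.0
[ 0.5519 -0.1401  0.2239]
offcut [-0.1518 -0.059 ]
cutter [0.0291 0.0299 0.0323]
stick [ 0.4778 -0.3545  0.2386]
tip w 227 [ 0.0157 -0.1226]
tip s 37 [ 0.0194 -0.1228]
```

View pics/f.png

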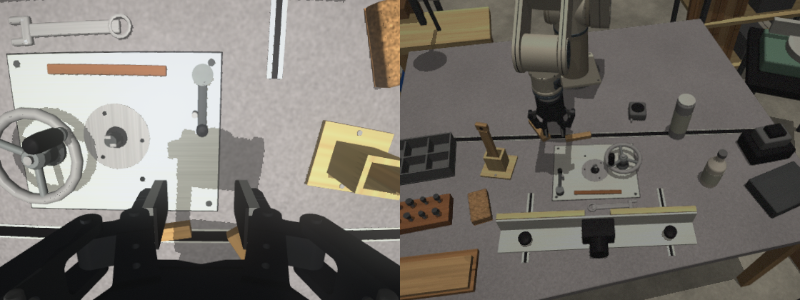

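The lever is folded home against the pin at left-view (195,115), the offcut lies on the table clear of the plate, and the stick stands in its holder. Handing in.

```bash
python3 -c "
from cell import r
print(r.close_job())"
```

```text
the job is handed in; nothing more can be done
None
```

The job is handed in, though no pass/fail result came back. By my last camera measurements, the offcut is on the table about 15 cm from the cutter axis (the plate edge is at 11.75 cm), the push stick stands in its holder, the cutter is about 10 mm higher, and the lock lever is against its home stop. The clock read about 30 s of the 72 s allowed.

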